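# Dock the tea strainer and snap its seesaw catch shut

## Robot

A 6-joint arm with a two-finger parallel gripper is mounted at the origin on the work surface. World frame = base frame: x ahead of the robot, y to its left, z up, the work surface at z = 0. Lengths are in m, angles in rad, forces in N, time in s.
With the tool pointing down it reaches from about 0.225 to 0.875 m from the base axis. Payload 3.4 kg.
Tool frame: the origin (TCP) lies at the very end of the fingers, on their centre line; the grasp point (between the pads) lies 19 mm behind it; z points along the fingers, y is the direction in which the jaws open and shut (so a half turn about z gives the same grasp; the last joint's range is limited). The gripper opens to 85 mm and grips with 20 to 120 N. Pads are 22 mm wide; open, the fingers measure 114 mm over their backs; the gripper's body (76 mm by 85 mm) begins 54 mm behind the grasp point. The pads swing forward as they close: fully open they stand 13 mm farther back than shut.
Start: joints at [-1.4, 0.276, 1.505, -0, 1.361, -0.121], TCP at [0.165, -0.551, 0.231] pointing down, gripper open.
Joint ranges: [-2.89, 2.89], [-0.75, 2.08], [0.22, 2.7], [-1.18, 4.32], [0.11, 2.71], [-2.7, 2.7]. Speed limits (rad/s): [2.57, 2.57, 3.14, 3.14, 3.14, 3.14].

## Interface

Orientations are given as a unit quaternion [w, x, y, z].
In Python, from rig import manip, viewer, job gives the robot as it stands.
- The arm moves only by the shell command python3 -m crank 'ROWS' [OPENING] [FORCE]. ROWS is JSON, a list of rows, each a list of 6 numbers: the shift along the tool's x, y, z in m, then the turn, a rotation vector about the tool's x, y, z in degrees. In form: [[dx, dy, dz, rx, ry, rz], ...]. A call has 1 to 20 rows; each row is the pose to reach, as a shift and turn from the pose measured when the call began, along the tool's axes at that moment; what a row does not reach only later rows make up. A row lasts 1/8 s, in which the tool goes at most 62.5 mm and 10.7 degrees, less where a joint would pass 70% of its speed; a pose out of reach is approached as far as the arm can. A call with a gripper value outside its range is refused whole. OPENING is the opening, from 0 (shut) to 1 (fully open), set as the call begins (- or left out, the last holds). The fingers move at their own pace and stop on an object; FORCE is the grip in N (left out, the last holds). Time passes only in rows, so rows that repeat a pose let the fingers close. It gives the time, the measured TCP pose, the force and the opening at its end, in the units of the state.
- manip.get_state(): the state, without advancing time (a new reading comes with each control period).
- viewer.get_image(name): name is "scene" or "side" or "wrist"; returns a dict with "frame" (384x512x3 uint8, blue, green, red), "range_z" (384x512 float32, m along the optical axis (not along the pixel's ray), 0 where there is no reading), "intrinsics" (3x3 intrinsics, pixels), "D" ([k1, k2, p1, p2, k3] as OpenCV has them; the pictures are not rectified), "world_from_camera" (4x4, takes a point from camera to world coordinates); the wrist camera has in their place "mount" (4x4, takes a point from camera to tool coordinates, whose origin is the TCP and whose axes are the flange's). Camera axes: x right, y up, looking along -z (the intrinsics and any distortion apply to the point x, -y, -z); pixel columns grow to the right and rows downward; lengths in m; the calibration is good to about 2 mm. A picture is of the moment at which its call begins: read the wrist's pose just before it.
- job.sign_off(): hands the job in, once; it reports no verdict.
The state is a dict: "clock": time; "qpos": joint angles; "qd": joint speeds; "effort": joint torques, N m; "position": TCP position; "ee_rot": TCP orientation; "contact_force": force on the tool from outside, world axes, zero at the start; "moment": the same for the moment, N m; "width": finger opening in m.
Only numpy, scipy, OpenCV 4.12 (cv2) and the standard library are available. Lean on these libraries where they do the work, as an engineer would, in place of code of your own. Each camera call takes 0.05 s, during which the arm holds its last target. There are 200 camera calls.

## Task

Slide the strainer stand along its slideway on the tea tray until its foot is felt to butt gently against the catch's stop, so that the strainer hangs over the black cup. Then let go and press the raised wing of the brass seesaw catch down past its centre, so that it snaps over and locks the foot; leave it down. Feel your way: never push against the stop or on the catch with more than 20 N, and leave the other tea things where they stand.

Things in the scene. Friction and masses are not known exactly. Their poses are not given: they have to be found in the camera images.
- tray: White ceramic tea tray, 360 x 460 mm (its x, y), fixed. Origin: centre of its underside; its flat top lies 14 mm, its rim 22 mm above that. A slideway is screwed on it: two steel rails 10 mm high along tray x (x -85 to +90 mm), centred on tray y = -20 mm, inner faces 60 mm apart. The stand slides in it towards +x, up to the catch: one steel unit of a stop and, behind it, a brass seesaw.
- stop_mark (a point): A mark on the tray's top at tray x = +75, y = -20 mm: the middle setting of the catch's stop. The catch was clamped by hand, so the stop's face really stands up to 15 mm nearer or farther along tray x; that is not measured and must be felt (or seen). The whole catch is shifted by the same amount.
- press_mark (a point): The point to press for the middle setting: 53 mm above the tray's top, 27 mm short (-x) of the stop mark; add the catch's own shift. The seesaw's near wing is 36 mm wide (y); it runs 75 mm from a pivot 14 mm beyond the stop and 13 mm above the tray towards the grip block. Open it slopes up to the block by 0.5 rad; shut it is level, 29 mm above the tray. A straight push down here stays on it.
- rocker (a joint): Angle of the seesaw, rad: 0 open (near wing raised), 0.5 shut (level, on its hard stop, tooth in the foot's slot). Bistable: a spring drives it back to 0 below 0.40 and on to 0.5 above 0.40. Pushed straight down at the press point it takes about 7 to 11 N to start, ever less towards the centre, which lies 4 to 5 mm above the shut height.
- stand_grip (a point): Centre of the wooden grip block of the strainer stand: 20 (stand x) x 22 (y) x 46 mm high, its top 60 mm and this point 37 mm above the tray. Loose stand, 0.45 to 0.8 kg; it drags with 2 to 10 N, more if borne down on or rubbing a rail; axes parallel to the tray's. Home, this point is 115 mm short of the stop's face. It starts 30 to 60 mm short of home for the middle setting.
- foot_end (a point): Middle of the lower edge of the far end of the stand's flat steel foot, 115 mm ahead (+x) of the grip block's centre. The foot is 145 mm long, 56 mm wide, 14 mm thick and has 2 mm play to each rail. It is home when this end butts against the stop.
- foot_slot (a point): Centre, on the foot's upper face, of the slot (9.5 mm in x, 24 mm in y) for the catch's tooth, 88.5 mm ahead of the grip block's centre. If the foot is left more than 2 to 3 mm short of the stop, the seesaw's 6 mm thick tooth lands on steel and it is blocked half-way, before its centre.
- strainer (a point): Centre of the rim of the stand's steel strainer, 76 mm across, 68 mm above the tray, 25 mm behind (-x) and 115 mm to +y of the grip block's centre. It hangs from a thin arm that leaves the foot's +y edge 25 mm behind the block's centre. Moves with the stand.
- cup_under: Black cup, 60 mm across, 42 mm high, on the tray under where the strainer comes to hang; to be left. Origin: centre of its underside.
- cup_far: Second black cup, the same size, near the tray's +y side; to be left. Origin: centre of its underside.
- teapot: Celadon teapot, 85 mm across the belly, 130 mm over spout and handle, 73 mm high, at a far corner of the tray; to be left. Origin: centre of its underside.
- pitcher: Glass pitcher, 72 mm across, 76 mm high, with a loop handle, at the other far corner of the tray; to be left. Origin: centre of its underside.
- tongs: Bamboo tongs, 150 x 25 x 9 mm, lying on the tray's -y side near the front; to be left. Origin: centre of the underside.
- caddy: Celadon tea caddy, 64 mm across, 90 mm high, on the cabinet left of the tray; to be left. Origin: centre of its underside.
- teapet: Small clay tea figure, 48 mm across, 44 mm high, on the cabinet right of the tray; to be left. Origin: centre of its underside.

How it is judged:
On the way, in this order (a step that is already met when the one before it is completed fails the run):
1. the foot is slid home to the catch's stop (within 3 mm) while the seesaw is still open (x of foot_end in the frame of catch above -0.003 m and value of joint rocker below 0.1 rad), for 0.2 s.
2. the seesaw is pressed over its centre and down (value of joint rocker above 0.46 rad), for 0.2 s.
At the end, for the whole second after the job is handed in: The seesaw is snapped shut (joint above 0.46 of 0.5 rad) on the foot, the foot is home (its far end within 3 mm of the catch's stop, whose face is the catch's origin), the stand lies flat on the tray, released and at rest (value of joint rocker above 0.46 rad and x of foot_end in the frame of catch above -0.003 m and z of stand_grip in the frame of tray below 0.054 m and linear speed of stand below 0.02 m/s); the robot touches nothing.
It fails at once if the robot presses or hits the catch with more than 20 N (contact force between any of the fingers, the arm and catch above 20 N).
It fails at once if the stand is pushed against the catch's stop with more than 20 N (contact force between stand and catch above 20 N).
It fails at once if one of the other tea things is moved more than 15 mm (distance of any of cup_under, cup_far, teapot, pitcher, tongs, caddy, teapet from where it was at the start of the episode above 0.015 m).
It also fails if it takes over 58 s, if anything falls off the work surface, if the arm or the gripper's body presses on something with over 40 N, if the wrist force passes 120 N, or if a joint passes its speed limit or range.

## Working session

There is one attempt and no reset: what is moved stays moved. The work goes in short steps, Python scripts to look and compute and a shell command to move; the robot and the scene stay as the last step left them, time stands still between calls to the robot, and variables do not carry over. Pictures are saved under pics/ and viewed, about 8 in all and at most 12, crops included, and the job is handed in when it is done.

```bash
mkdir -p pics; ls; cat > h.py <<'E'
import numpy as np, cv2
from scipy.spatial.transform import Rotation as R
from rig import manip, viewer, job
def snap(n,tag):
    s=manip.get_state(); im=viewer.get_image(n); cv2.imwrite(f'pics/{tag}.png',im['frame'])
    if n=='wrist':
        T=np.eye(4); q=s['ee_rot']; T[:3,:3]=R.from_quat([q[1],q[2],q[3],q[0]]).as_matrix(); T[:3,3]=s['position']
        T=T@np.array(im['mount'])
    else: T=np.array(im['world_from_camera'])
    np.savez(f'{tag}.npz',z=im['range_z'],K=im['intrinsics'],D=im['D'],T=T); return s
def pts(tag,px,zw=None):
    """world point of pixels; by depth, or on plane z=zw"""
    d=np.load(f'{tag}.npz'); out=[]
    u=cv2.undistortPoints(np.array(px,float).reshape(-1,1,2),d['K'],d['D']).reshape(-1,2)
    for (c,r),(x,y) in zip(px,u):
        ray=np.array([x,-y,-1]); T=d['T']
        if zw is None: k=d['z'][int(r),int(c)]
        else: k=(zw-T[2,3])/(T[:3,:3]@ray)[2]
        out.append(T[:3,:3]@(ray*k)+T[:3,3])
    return np.array(out).round(4)
def cloud(tag):
    d=np.load(f'{tag}.npz'); h,w=d['z'].shape
    g=np.stack(np.meshgrid(np.arange(w),np.arange(h)),-1).reshape(-1,2).astype(float)
    u=cv2.undistortPoints(g.reshape(-1,1,2),d['K'],d['D']).reshape(-1,2); k=d['z'].reshape(-1,1)
    P=np.c_[u[:,0],-u[:,1],-np.ones(len(u))]*k
    return (P@d['T'][:3,:3].T+d['T'][:3,3]).reshape(h,w,3)
E
python3 - <<'E'
from h import *
print(snap('scene','a1')); snap('side','a2')
a=cv2.imread('pics/a1.png');b=cv2.imread('pics/a2.png')
cv2.imwrite('pics/a.png',cv2.resize(a,(800,600)))
cv2.imwrite('pics/b.png',cv2.resize(b,(800,600)))
E
```

```text
pics
{'clock': 0.0, 'qpos': array([-1.40000452e+00,  2.76617959e-01,  1.50614773e+00, -7.13018408e-06,
        1.36068259e+00, -1.21036226e-01]), 'qd': array([ 0.00142662, -0.0005858 ,  0.00031947,  0.00079751, -0.00205574,
        0.0010252 ]), 'effort': array([-1.10584020e-03, -4.16766930e+01, -2.45803428e+01, -2.33079084e-05,
        1.10129084e-02,  3.03765589e-06]), 'position': array([ 0.16531152, -0.55017286,  0.23042079]), 'ee_rot': array([-9.27437515e-04,  9.89372889e-01,  1.45397472e-01, -2.65644327e-05]), 'contact_force': array([-0.58339321,  0.31203349, -0.94418845]), 'moment': array([-0.01172468,  0.05971029, -0.00470862]), 'width': 0.0854776318670338}
```

View pics/a.png

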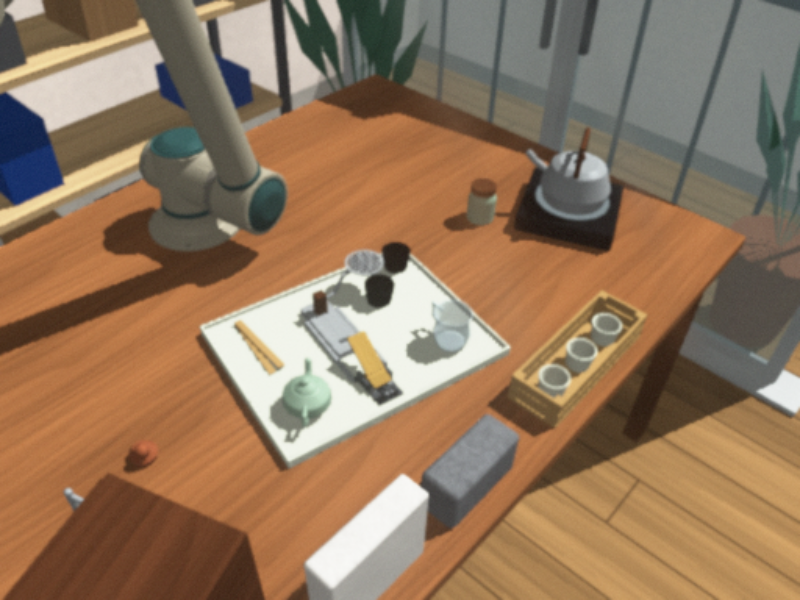

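View pics/b.png

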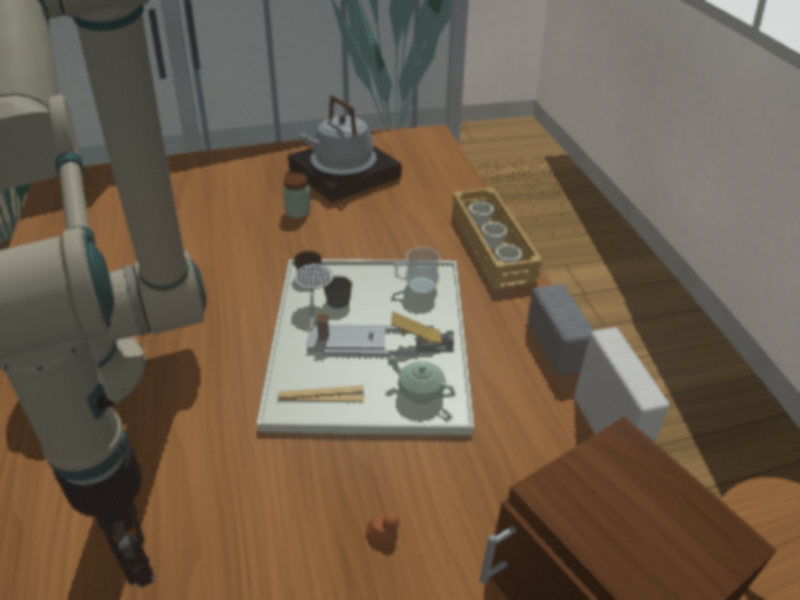

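Side view (800x600): tray corners at about (260,432), (472,434), (458,261) and (288,261); grip block at (322,328), foot end at (385,340), brass wing at (415,328). The scene view shows the tray from the far side, with the block at (320,303).

```bash
python3 - <<'E'
from h import *
s=.64
side=[(262,428),(471,430),(457,263),(289,263)]; sc=[(203,328),(290,462),(508,349),(410,257)]
for t,l in(('a2',side),('a1',sc)):
    p=pts(t,[(c*s,r*s) for c,r in l],.022);print(t,p.tolist(),[np.linalg.norm(p[i]-p[i-1]).round(3) for i in range(4)])
for t in('a1','a2'):
    C=cloud(t); f=cv2.cvtColor(cv2.imread(f'pics/{t}.png'),cv2.COLOR_BGR2HSV)
    # tray region top height
    m=(abs(C[...,0]-.45)<.1)&(abs(C[...,1])<.25)&(f[...,1]<40)&(f[...,2]>180)
    if m.any(): print('tray z',np.percentile(C[m][:,2],[5,50,95]).round(4))
    m=(C[...,2]>.03)&(C[...,2]<.1)&(f[...,0]>15)&(f[...,0]<28)&(f[...,1]>120)&(C[...,0]<.65)&(C[...,0]>.3)
    if m.sum()>5: print('brass',m.sum(),C[m].min(0).round(3),C[m].max(0).round(3),C[m].mean(0).round(3))
print(pts('a2',[(c*s,r*s) for c,r in [(322,320),(322,328),(322,337),(385,340),(350,338),(312,272),(395,318),(437,335)]]))
print(pts('a1',[(c*s,r*s) for c,r in [(320,296),(320,303),(365,262),(335,325),(355,340),(382,384)]]))
E
```

```text
a2 [[0.3104, -0.2182, 0.022], [0.6455, -0.2974, 0.022], [0.7595, 0.1456, 0.022], [0.4086, 0.2255, 0.022]] [np.float64(0.454), np.float64(0.344), np.float64(0.457), np.float64(0.36)]
a1 [[0.3155, -0.2052, 0.022], [0.658, -0.2888, 0.022], [0.762, 0.1474, 0.022], [0.4554, 0.2209, 0.022]] [np.float64(0.448), np.float64(0.353), np.float64(0.448), np.float64(0.315)]
tray z [0.0102 0.0138 0.0274]
brass 367 [ 0.531 -0.091  0.03 ] [0.65  0.547 0.077] [ 0.611 -0.061  0.053]
tray z [0.0113 0.0143 0.0177]
brass 64 [ 0.578 -0.089  0.031] [ 0.65  -0.057  0.069] [ 0.631 -0.073  0.041]
[[ 0.4431 -0.0343  0.0761]
 [ 0.4417 -0.0367  0.0589]
 [ 0.4401 -0.0397  0.0395]
 [ 0.555  -0.0584  0.0254]
 [ 0.492  -0.0413  0.0278]
 [ 0.4448  0.1012  0.0844]
 [ 0.5737 -0.0583  0.0762]
 [ 0.6511 -0.0733  0.0318]]
[[ 0.4507 -0.0278  0.0719]
 [ 0.4562 -0.0336  0.0616]
 [ 0.4456  0.0969  0.0767]
 [ 0.4921 -0.0313  0.0269]
 [ 0.5787 -0.0637  0.0727]
 [ 0.659  -0.0798  0.0339]]
```

Tray underside is at z≈0 and yaw is about -13.6°. The block is near (0.447,-0.033) with its top at z≈0.074, as given. I'll move above it and turn so that tool x lies along tray x.

```bash
python3 -m crank '[[0.03,-0.03,0,0,0,2],[0.06,-0.06,0,0,0,4],[0.09,-0.09,0,0,0,6],[0.12,-0.12,0,0,0,8],[0.15,-0.15,0,0,0,10],[0.18,-0.18,0,0,0,12],[0.21,-0.21,0,0,0,14],[0.24,-0.24,0,0,0,16],[0.27,-0.27,0,0,0,18],[0.30,-0.30,0,0,0,20],[0.33,-0.33,0,0,0,22],[0.36,-0.36,0,0,0,24],[0.39,-0.385,0,0,0,26],[0.41,-0.405,0,0,0,28],[0.419,-0.415,0,0,0,30.3],[0.419,-0.415,0,0,0,30.3],[0.419,-0.415,0,0,0,30.3]]' 1
python3 - <<'E'
from h import *
s=snap('wrist','w1'); print(s['position'],s['qpos'],R.from_quat(np.roll(s['ee_rot'],-1)).as_matrix().round(3).tolist())
cv2.imwrite('pics/w1b.png',cv2.resize(cv2.imread('pics/w1.png'),(800,600)))
E
```

```text
clock: 2.22
position: [0.4468, -0.0326, 0.2311]
ee_rot: [-0.001, 0.993, -0.118, -0.001]
contact_force: [-0.1, 0.3, 0.9]
width: 0.0855
[ 0.44678901 -0.03259602  0.23105027] [-2.29236471e-01  8.34693973e-02  1.75277850e+00  1.08665687e-03
  1.30670738e+00  1.57779066e+00] [[0.972, -0.234, -0.001], [-0.234, -0.972, 0.001], [-0.001, -0.001, -1.0]]
```

View pics/w1b.png

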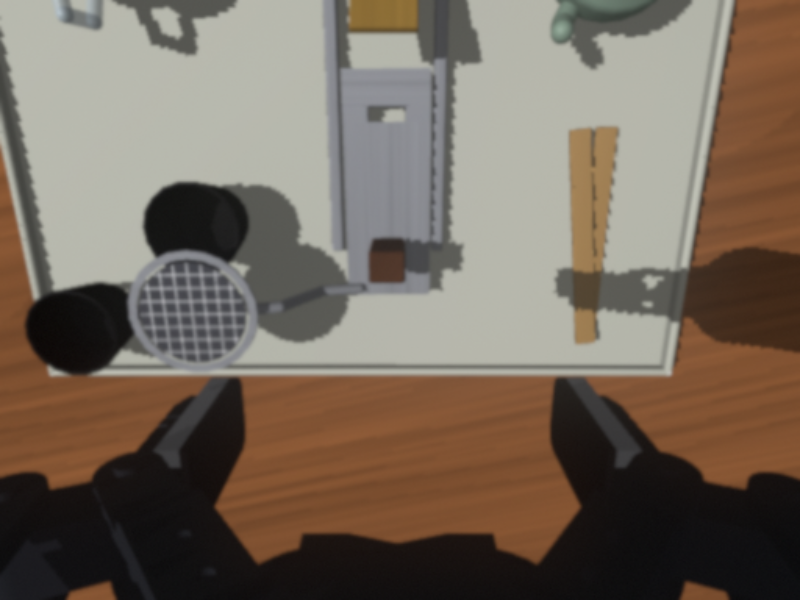

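The wrist view is well aligned with the tray: block at (387,262), foot end at (385,70), slot at (386,114), wing edge at (384,31), rails at x≈334 and 440.

```bash
python3 - <<'E'
from h import *
s=.64
P=lambda l,z:pts('w1',[(c*s,r*s) for c,r in l],z)
C=cloud('w1')
def show(n,p):
    print(n,p.tolist())
rim=P([(50,375),(672,375)],.022); show('rim',rim)
# lines for yaw: rail inner edges at z=.024
rl=P([(337,245),(330,70)],.024);show('railL',rl); 
rr=P([(442,240),(446,40)],.024);show('railR',rr)
fo=P([(341,70),(431,70),(349,292),(429,292)],.028);show('foot',fo)
print('yaw',[np.degrees(np.arctan2(*(b-a)[[1,0]])).round(2) for a,b in((rim[1],rim[0]),(rl[0],rl[1]),(rr[0],rr[1]),(fo[2],fo[0]),(fo[3],fo[1]))])
show('slot',P([(386,114)],.028)); show('wing edge z.07',P([(350,30),(418,30)],.07))
f=cv2.cvtColor(cv2.imread('pics/w1.png'),cv2.COLOR_BGR2HSV)
box=np.zeros(f.shape[:2],bool); box[int(232*s):int(290*s),int(360*s):int(415*s)]=1
m=box&(C[...,2]>.066)
q=C[m];show('blocktop',np.c_[q.min(0),q.max(0),q.mean(0)].T.round(4)); print(m.sum(),'px',np.argwhere(m).min(0)/s,np.argwhere(m).max(0)/s)
show('depth foot,wing',pts('w1',[(c*s,r*s) for c,r in[(387,180),(384,20),(384,262)]]))
E
```

```text
rim [[0.4147, 0.239, 0.022], [0.3081, -0.2058, 0.022]]
railL [[0.4599, 0.0082, 0.024], [0.5675, -0.017, 0.024]]
railR [[0.4466, -0.0624, 0.024], [0.5672, -0.0906, 0.024]]
foot [[0.5654, -0.0239, 0.028], [0.5525, -0.0777, 0.028], [0.4267, 0.0082, 0.028], [0.4138, -0.0458, 0.028]]
yaw [np.float64(76.52), np.float64(-13.18), np.float64(-13.16), np.float64(-13.03), np.float64(-12.95)]
slot [[0.5342, -0.0447, 0.028]]
wing edge z.07 [[0.5773, -0.0367, 0.07], [0.569, -0.0716, 0.07]]
blocktop [[0.4373, -0.0484, 0.0666], [0.5184, -0.0132, 0.373], [0.45, -0.0255, 0.0746]]
520 px [232.8125 368.75  ] [281.25   404.6875]
depth foot,wing [[0.4945, -0.0356, 0.0274], [0.5768, -0.0552, 0.075], [0.4522, -0.0243, 0.0749]]
```

Block at about (0.4485,-0.025), tray yaw about -13.3°. The foot end is at tray x≈28, y≈-20, which fits the 30–60 mm travel. Going down onto the block.

```bash
python3 -m crank '[[0,-0.008,0.03,0,0,0],[0,-0.008,0.06,0,0,0],[0,-0.008,0.09,0,0,0],[0,-0.008,0.12,0,0,0],[0,-0.008,0.145,0,0,0],[0,-0.008,0.165,0,0,0],[0,-0.008,0.18,0,0,0],[0,-0.008,0.19,0,0,0],[0,-0.008,0.194,0,0,0],[0,-0.008,0.194,0,0,0]]' 1
python3 - <<'E'
from h import *
e=pts('w1',[(350*.64,30*.64),(418*.64,30*.64)],.077).mean(0)
u=np.array([.9732,-.230]); o=np.array([.559,-.0508])
print('wing edge past foot end',(e[:2]-o)@u)
s=snap('wrist','w2'); print(s['position'],s['contact_force'])
cv2.imwrite('pics/w2b.png',cv2.resize(cv2.imread('pics/w2.png'),(640,480)))
E
```

```text
clock: 3.52
position: [0.4487, -0.0249, 0.0373]
ee_rot: [-0.001, 0.993, -0.118, -0.0]
contact_force: [1.1, 0.7, 0.1]
width: 0.0856
wing edge past foot end 0.013290279999999913
[ 0.4486624  -0.02494032  0.03728431] [1.07736083 0.703268   0.12676692]
```

View pics/w2b.png

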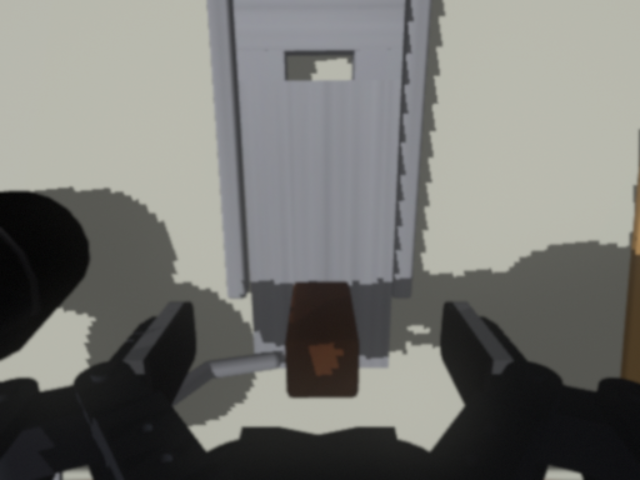

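The block sits centred between the pads at (322,340), and the stand's arm at (240,362) is clear behind the fingers. The wing edge puts the stop at about 57 mm of travel. Closing at low force.

```bash
python3 -m crank '[[0,0,0,0,0,0],[0,0,0,0,0,0],[0,0,0,0,0,0],[0,0,0,0,0,0],[0,0,0,0,0,0],[0,0,0,0,0,0],[0,0,0,0,0,0],[0,0,0,0,0,0]]' 0 25
```

```text
clock: 4.58
position: [0.4489, -0.0251, 0.0377]
ee_rot: [-0.0, 0.993, -0.118, -0.0]
contact_force: [-2.1, -0.8, 5.2]
width: 0.0213
```

```bash
python3 -m crank '[[0.004,0,0,0,0,0],[0.009,0,0,0,0,0],[0.014,0,0,0,0,0],[0.019,0,0,0,0,0],[0.023,0,0,0,0,0],[0.026,0,0,0,0,0],[0.028,0,0,0,0,0],[0.028,0,0,0,0,0]]'; python3 -m crank '[[0.002,0,0,0,0,0],[0.004,0,0,0,0,0],[0.006,0,0,0,0,0]]'
```

```text
clock: 5.58
position: [0.4703, -0.0299, 0.0375]
ee_rot: [-0.001, 0.993, -0.118, -0.006]
contact_force: [-10.9, 3.4, 15.0]
width: 0.0216
clock: 5.95
position: [0.4701, -0.0299, 0.0374]
ee_rot: [-0.002, 0.993, -0.118, -0.012]
contact_force: [-13.0, 2.5, 19.4]
width: 0.0219
```

The pushed force comes with 19 N of bearing down, so the drag is self-inflicted. I'll relieve it upwards first.

```bash
python3 -m crank '[[0,0,-0.001,0,0,0],[0,0,-0.002,0,0,0],[0,0,-0.002,0,0,0]]'; python3 - <<'E'
from h import *
s=snap('wrist','w3'); print(s['position'],s['contact_force'],s['moment'],R.from_quat(np.roll(s['ee_rot'],-1)).as_matrix()[:,2].round(4))
cv2.imwrite('pics/w3b.png',cv2.resize(cv2.imread('pics/w3.png'),(640,480)))
E
```

```text
clock: 6.32
position: [0.47, -0.0298, 0.0388]
ee_rot: [-0.002, 0.993, -0.118, -0.012]
contact_force: [0.3, -0.3, -4.7]
width: 0.0216
[ 0.46998215 -0.02975229  0.03884075] [ 0.31812022 -0.26835792 -4.74168549] [-0.00324445  0.16754825  0.05279533] [-0.024   0.0069 -0.9997]
```

View pics/w3b.png

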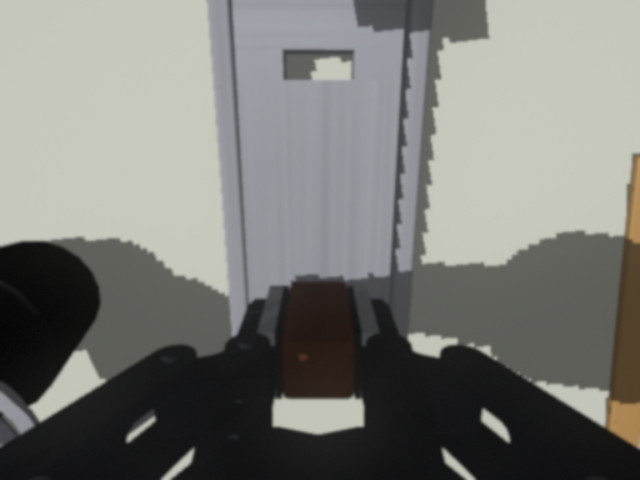

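Grip is good, the block and foot are straight in the slideway, and the wing is not yet in view. Pushing on in small steps, undoing the tilt.

```bash
python3 -m crank '[[0.002,0,0,0,0.7,0],[0.005,0,0,0,1.4,0],[0.008,0,0,0,1.4,0],[0.011,0,0,0,1.4,0],[0.011,0,0,0,1.4,0]]'; python3 -m crank '[[0.003,0,0,0,0,0],[0.006,0,0,0,0,0],[0.009,0,0,0,0,0],[0.009,0,0,0,0,0]]'
```

```text
clock: 7.0
position: [0.4813, -0.0325, 0.0387]
ee_rot: [-0.001, 0.993, -0.118, 0.0]
contact_force: [0.1, -0.9, -4.6]
width: 0.0217
clock: 7.5
position: [0.4905, -0.0347, 0.0387]
ee_rot: [-0.0, 0.993, -0.118, 0.0]
contact_force: [-0.1, 0.5, -4.6]
width: 0.0214
```

```bash
python3 -m crank '[[0.001,0,0.0003,0,0,0],[0.002,0,0.0006,0,0,0]]'; python3 -m crank '[[0.001,0,0,0,0,0],[0.002,0,0,0,0,0]]'; python3 -m crank '[[0.001,0,0,0,0,0],[0.002,0,0,0,0,0]]'
```

```text
clock: 7.75
position: [0.4925, -0.0352, 0.0381]
ee_rot: [-0.001, 0.993, -0.118, 0.0]
contact_force: [0.5, 0.6, -4.1]
width: 0.0214
clock: 8.0
position: [0.4944, -0.0357, 0.0381]
ee_rot: [-0.001, 0.993, -0.118, 0.0]
contact_force: [0.6, 0.6, -3.8]
width: 0.0218
clock: 8.25
position: [0.4965, -0.0362, 0.0381]
ee_rot: [-0.0, 0.993, -0.118, 0.0]
contact_force: [-0.5, 0.3, -4.6]
width: 0.0219
```

Fz unchanged after lowering means I'm carrying the stand's weight (~4.5 N). I'll set it down.

```bash
python3 -m crank '[[0,0,0.0003,0,0,0],[0,0,0.0003,0,0,0]]'; python3 -m crank '[[0,0,0.0002,0,0,0],[0,0,0.0002,0,0,0]]';python3 -m crank '[[0,0,0.0002,0,0,0],[0,0,0.0002,0,0,0]]'
```

```text
clock: 8.5
position: [0.4967, -0.0363, 0.038]
ee_rot: [-0.0, 0.993, -0.118, 0.001]
contact_force: [-1.2, 0.0, -2.4]
width: 0.0217
clock: 8.75
position: [0.4968, -0.0363, 0.038]
ee_rot: [-0.0, 0.993, -0.118, 0.001]
contact_force: [-0.4, 0.4, -1.5]
width: 0.0217
clock: 9.0
position: [0.4969, -0.0363, 0.0379]
ee_rot: [-0.0, 0.993, -0.118, 0.001]
contact_force: [-0.3, -0.6, -1.5]
width: 0.0218
```

It's resting on the tray with slight support. Travel is about 49.4 mm, so I'll creep on.

```bash
python3 -m crank '[[0.0008,0,0,0,0,0],[0.0016,0,0,0,0,0]]'; python3 -m crank '[[0.0008,0,0,0,0,0],[0.0016,0,0,0,0,0]]'; python3 -m crank '[[0.0008,0,0,0,0,0],[0.0016,0,0,0,0,0]]'
```

```text
clock: 9.25
position: [0.4979, -0.0365, 0.0376]
ee_rot: [-0.001, 0.993, -0.118, 0.0]
contact_force: [-1.0, -0.8, -2.5]
width: 0.0216
clock: 9.5
position: [0.4989, -0.0368, 0.0375]
ee_rot: [-0.001, 0.993, -0.118, -0.0]
contact_force: [-2.6, 0.3, -1.6]
width: 0.0219
clock: 9.75
position: [0.5003, -0.0372, 0.0375]
ee_rot: [-0.001, 0.993, -0.118, -0.0]
contact_force: [-2.3, -0.2, -1.4]
width: 0.0218
```

```bash
python3 -m crank '[[0.0008,0,0,0,0,0],[0.0016,0,0,0,0,0]]'; python3 -m crank '[[0.0008,0,0,0,0,0],[0.0016,0,0,0,0,0]]'; python3 -m crank '[[0.0008,0,0,0,0,0],[0.0016,0,0,0,0,0]]'
```

```text
clock: 10.0
position: [0.5018, -0.0375, 0.0375]
ee_rot: [-0.001, 0.993, -0.118, -0.001]
contact_force: [-2.5, -0.3, -1.1]
width: 0.0217
clock: 10.25
position: [0.5035, -0.0379, 0.0376]
ee_rot: [-0.001, 0.993, -0.118, -0.001]
contact_force: [-2.1, 0.5, 0.1]
width: 0.0216
clock: 10.5
position: [0.5051, -0.0383, 0.0376]
ee_rot: [-0.001, 0.993, -0.118, -0.001]
contact_force: [-2.8, 1.0, -1.3]
width: 0.0218
```

```bash
python3 - <<'E'
from h import *
s=snap('wrist','w4'); print(s['position'],s['contact_force'])
cv2.imwrite('pics/w4b.png',cv2.resize(cv2.imread('pics/w4.png'),(640,480)))
E
```

```text
[ 0.50507182 -0.03826074  0.03756224] [-2.75389718  0.95354556 -1.29270742]
```

View pics/w4b.png

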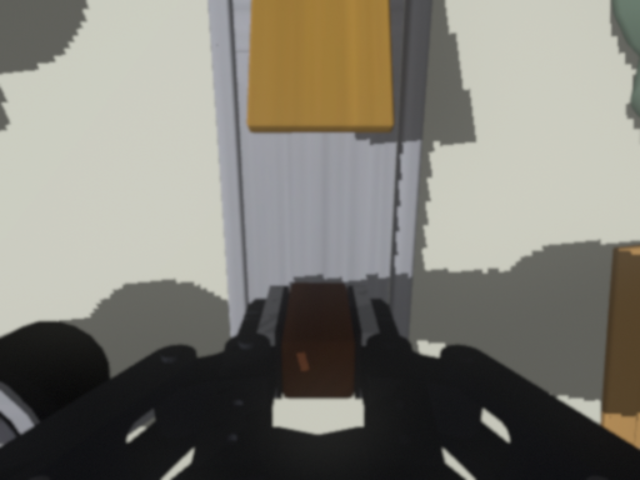

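The wing's edge is now at row 130, well ahead of the block, and motion is still free (about 2.5 N drag). Creep on.

```bash
python3 -m crank '[[0.0008,0,0,0,0,0],[0.0016,0,0,0,0,0]]'; python3 -m crank '[[0.0008,0,0,0,0,0],[0.0016,0,0,0,0,0]]'; python3 -m crank '[[0.0008,0,0,0,0,0],[0.0016,0,0,0,0,0]]'; python3 - <<'E'
from h import *
s=.8
for z in(.073,.077): print(pts('w4',[(250*s,128*s),(392*s,128*s)],z).mean(0), pts('w4',[(320*s,284*s)],.074))
print(pts('w4',[(320*s,120*s),(320*s,60*s),(320*s,10*s)]))
E
```

```text
clock: 10.8
position: [0.5051, -0.0383, 0.0375]
ee_rot: [-0.001, 0.993, -0.118, -0.002]
contact_force: [-7.5, 1.5, 4.2]
width: 0.0217
clock: 11.05
position: [0.505, -0.0383, 0.0375]
ee_rot: [-0.001, 0.993, -0.118, -0.004]
contact_force: [-8.1, 0.5, 3.9]
width: 0.022
clock: 11.3
position: [0.505, -0.0383, 0.0375]
ee_rot: [-0.001, 0.993, -0.118, -0.005]
contact_force: [-7.9, 1.7, 3.7]
width: 0.0218
[ 0.5724 -0.0538  0.073 ] [[ 0.532  -0.0439  0.074 ]]
[ 0.57255 -0.05385  0.077  ] [[ 0.532  -0.0439  0.074 ]]
[[ 0.5744 -0.054   0.0758]
 [ 0.5881 -0.0573  0.0689]
 [ 0.6005 -0.0603  0.0605]]
```

The foot has butted: position frozen at x=0.5050, with force rising from 2.5 to 8 N. The wing edge lies 46 mm short of the implied stop face, and the expected value is 44. Relax, release and rise.

```bash
python3 -m crank '[[0,0,0,0,0,0],[0,0,0,0,0,0]]'; python3 -m crank '[[0,0,0,0,0,0],[0,0,0,0,0,0],[0,0,0,0,0,0],[0,0,0,0,0,0],[0,0,0,0,0,0],[0,0,0,0,0,0],[0,0,0,0,0,0],[0,0,0,0,0,0]]' 1; python3 -m crank '[[0,0,-0.01,0,0,0],[0,0,-0.025,0,0,0],[0,0,-0.045,0,0,0],[0,0,-0.065,0,0,0],[0,0,-0.08,0,0.4,0],[0,0,-0.08,0,0.6,0],[0,0,-0.08,0,0.6,0]]'; python3 - <<'E'
from h import *
s=snap('wrist','w5'); print(s['position'],s['contact_force'],R.from_quat(np.roll(s['ee_rot'],-1)).as_matrix().round(4))
cv2.imwrite('pics/w5b.png',cv2.resize(cv2.imread('pics/w5.png'),(640,480)))
E
```

```text
clock: 11.55
position: [0.505, -0.0383, 0.0376]
ee_rot: [-0.001, 0.993, -0.118, -0.005]
contact_force: [-4.3, 0.8, 0.9]
width: 0.0216
clock: 12.55
position: [0.5049, -0.0383, 0.0376]
ee_rot: [-0.001, 0.993, -0.118, -0.005]
contact_force: [0.3, -0.1, -0.6]
width: 0.0854
clock: 13.42
position: [0.5052, -0.0384, 0.1173]
ee_rot: [-0.0, 0.993, -0.118, -0.0]
contact_force: [0.7, -0.8, -0.3]
width: 0.0851
[ 0.5051736  -0.03844114  0.11731047] [ 0.65804796 -0.78727923 -0.2569805 ] [[ 9.722e-01 -2.343e-01 -5.000e-04]
 [-2.343e-01 -9.722e-01  7.000e-04]
 [-7.000e-04 -6.000e-04 -1.000e+00]]
```

View pics/w5b.png

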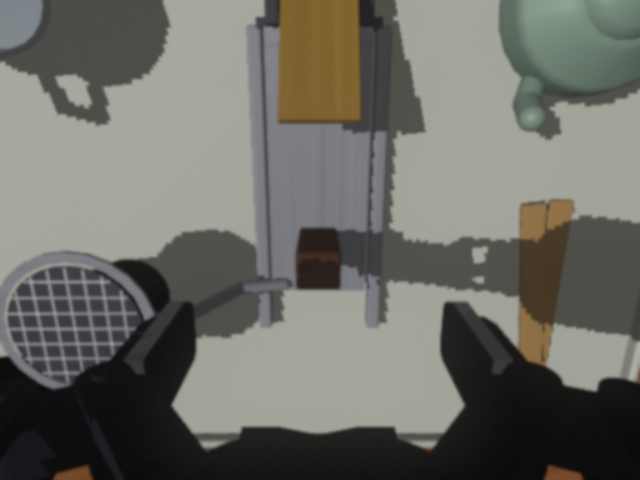

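The stand is in place under the catch, block free at (320,258), wing centred at x≈320. Moving over the press point with the fingers shut.

```bash
python3 -m crank '[[0.01,-0.001,0,0,0,0],[0.025,-0.001,0,0,0,0],[0.04,-0.001,0,0,0,0],[0.055,-0.001,0,0,0,0],[0.07,-0.001,0,0,0,0],[0.08,-0.001,0,0,0,0],[0.088,-0.001,0,0,0,0],[0.088,-0.001,0.01,0,0,0],[0.088,-0.001,0.02,0,0,0],[0.088,-0.001,0.03,0,0,0],[0.088,-0.001,0.038,0,0,0],[0.088,-0.001,0.038,0,0,0]]' 0; python3 -c "
from h import *
s=manip.get_state();print(s['position'],s['contact_force'],s['width'])"
```

```text
clock: 14.98
position: [0.5901, -0.0578, 0.0779]
ee_rot: [-0.0, 0.993, -0.118, -0.002]
contact_force: [-0.4, 0.7, 0.3]
width: -0.0003
[ 0.59006469 -0.0578201   0.0779454 ] [-0.44765195  0.71617447  0.28309396] -0.0003044171543776665
```

```bash
python3 -m crank '[[0,0,0.0015,0,0,0],[0,0,0.003,0,0,0]]'; python3 -m crank '[[0,0,0.001,0,0,0],[0,0,0.002,0,0,0]]';  python3 -m crank '[[0,0,0.0007,0,0,0],[0,0,0.0014,0,0,0]]'
```

```text
clock: 15.22
position: [0.5903, -0.0579, 0.0751]
ee_rot: [-0.0, 0.993, -0.118, -0.001]
contact_force: [0.3, 0.1, -0.5]
width: 0.0001
clock: 15.48
position: [0.5904, -0.0579, 0.0733]
ee_rot: [-0.0, 0.993, -0.118, -0.001]
contact_force: [0.1, 0.6, -0.3]
width: 0.0002
clock: 15.72
position: [0.5904, -0.0579, 0.0719]
ee_rot: [-0.0, 0.993, -0.118, -0.001]
contact_force: [-0.3, 0.4, -0.5]
width: 0.0001
```

```bash
python3 -m crank '[[0,0,0.0007,0,0,0],[0,0,0.0014,0,0,0]]'; python3 -m crank '[[0,0,0.0007,0,0,0],[0,0,0.0014,0,0,0]]';  python3 -m crank '[[0,0,0.0007,0,0,0],[0,0,0.0014,0,0,0]]';  python3 -m crank '[[0,0,0.0007,0,0,0],[0,0,0.0014,0,0,0]]'
```

```text
clock: 15.98
position: [0.5904, -0.0579, 0.0706]
ee_rot: [-0.0, 0.993, -0.118, -0.001]
contact_force: [-1.4, 0.4, 3.6]
width: -0.0002
clock: 16.23
position: [0.5909, -0.058, 0.0701]
ee_rot: [-0.0, 0.993, -0.118, -0.0]
contact_force: [-0.9, 0.5, 8.1]
width: 0.0002
clock: 16.48
position: [0.5914, -0.0581, 0.0697]
ee_rot: [-0.0, 0.993, -0.118, 0.0]
contact_force: [-1.1, 0.9, 9.4]
width: 0.0005
clock: 16.73
position: [0.5919, -0.0582, 0.0695]
ee_rot: [-0.0, 0.993, -0.118, 0.001]
contact_force: [-1.7, 0.7, 9.9]
width: -0.0002
```

```bash
python3 -m crank '[[-0.0005,0,0.001,0,0,0],[-0.001,0,0.0015,0,0,0],[-0.001,0,0.002,0,0,0],[-0.001,0,0.0022,0,0,0]]';python3 -m crank '[[0,0,0.001,0,0,0],[0,0,0.0015,0,0,0],[0,0,0.002,0,0,0],[0,0,0.0022,0,0,0]]'
```

```text
clock: 17.23
position: [0.5914, -0.0581, 0.0686]
ee_rot: [-0.0, 0.993, -0.118, 0.002]
contact_force: [-1.2, 0.1, 9.9]
width: -0.0001
clock: 17.73
position: [0.5921, -0.0583, 0.0678]
ee_rot: [0.0, 0.993, -0.118, 0.003]
contact_force: [-2.0, -0.1, 9.7]
width: 0.0001
```

It's moving at a steady ~10 N. Longer strokes next, correcting the small x drift.

```bash
python3 -m crank '[[-0.0005,0,0.001,0,0,0],[-0.001,0,0.002,0,-0.2,0],[-0.0015,0,0.003,0,-0.3,0],[-0.002,0,0.004,0,-0.3,0],[-0.002,0,0.005,0,-0.3,0],[-0.002,0,0.005,0,-0.3,0]]';python3 -m crank '[[-0.0005,0,0.001,0,0,0],[-0.001,0,0.002,0,0,0],[-0.001,0,0.003,0,0,0],[-0.001,0,0.004,0,0,0],[-0.001,0,0.005,0,0,0],[-0.001,0,0.005,0,0,0]]'
```

```text
clock: 18.48
position: [0.5901, -0.0577, 0.0637]
ee_rot: [-0.0, 0.993, -0.118, 0.0]
contact_force: [-1.7, 0.6, 6.9]
width: 0.0
clock: 19.23
position: [0.5886, -0.0574, 0.059]
ee_rot: [-0.0, 0.993, -0.118, -0.0]
contact_force: [-2.5, 0.1, 6.5]
width: 0.0004
```

```bash
python3 -m crank '[[0.0005,0,0.001,0,0,0],[0.001,0,0.002,0,0,0],[0.001,0,0.003,0,0,0],[0.001,0,0.004,0,0,0],[0.001,0,0.005,0,0,0],[0.001,0,0.005,0,0,0]]';python3 -m crank '[[0,0,0.001,0,0,0],[0,0,0.002,0,0,0],[0,0,0.003,0,0,0],[0,0,0.0035,0,0,0],[0,0,0.0035,0,0,0]]'
```

```text
clock: 19.98
position: [0.5892, -0.0575, 0.0538]
ee_rot: [-0.0, 0.993, -0.118, -0.0]
contact_force: [-1.8, -0.2, 3.5]
width: -0.0
clock: 20.6
position: [0.5894, -0.0575, 0.0501]
ee_rot: [-0.0, 0.993, -0.118, -0.0]
contact_force: [-0.3, -0.2, 0.1]
width: 0.0003
```

Force vanished at z=0.050, so it has probably snapped over. I'll check that it's free below, then rise and look.

```bash
python3 -m crank '[[0,0,0.001,0,0,0],[0,0,0.002,0,0,0],[0,0,0.002,0,0,0]]';python3 -m crank '[[0,0,0.0007,0,0,0],[0,0,0.0014,0,0,0],[0,0,0.0014,0,0,0]]'
```

```text
clock: 20.98
position: [0.5895, -0.0576, 0.0479]
ee_rot: [-0.0, 0.993, -0.118, -0.0]
contact_force: [0.1, -0.1, 0.6]
width: -0.0001
clock: 21.35
position: [0.5895, -0.0576, 0.0464]
ee_rot: [-0.0, 0.993, -0.118, -0.0]
contact_force: [-0.2, 0.7, -0.1]
width: -0.0002
```

Free air below, so the wing is down. Rising well clear (straight up, then back) and checking.

```bash
python3 -m crank '[[0,0,-0.01,0,0,0],[0,0,-0.03,0,0,0],[0,0,-0.06,0,0,0],[0,0,-0.09,0,0,0],[-0.03,0,-0.11,0,0,0],[-0.06,0,-0.12,0,0,0],[-0.08,0,-0.12,0,0,0],[-0.08,0,-0.12,0,0,0],[-0.08,0,-0.12,0,0,0]]'; python3 - <<'E'
from h import *
s=snap('wrist','w6'); print(s['position'],s['contact_force'])
cv2.imwrite('pics/w6b.png',cv2.resize(cv2.imread('pics/w6.png'),(640,480)))
C=cloud('w6'); f=cv2.cvtColor(cv2.imread('pics/w6.png'),cv2.COLOR_BGR2HSV)
m=(f[...,0]>15)&(f[...,0]<28)&(f[...,1]>120)&(C[...,0]>.5)&(C[...,1]>-.12)&(C[...,1]<0)
q=C[m]; print('brass',m.sum(),np.percentile(q,[2,50,98],axis=0).round(4).tolist())
m=(np.hypot(C[...,0]-.508,C[...,1]+.038)<.02)&(C[...,2]>.06)&(C[...,2]<.09); q=C[m]; print('block',m.sum(),q.mean(0))
E
```

```text
clock: 22.48
position: [0.5129, -0.0392, 0.167]
ee_rot: [-0.0, 0.993, -0.118, 0.001]
contact_force: [0.2, -0.3, 0.7]
width: -0.0001
[ 0.51291425 -0.03923759  0.16695134] [ 0.20786346 -0.32453785  0.65444573]
brass 5895 [[0.5595, -0.0838, 0.0394], [0.6048, -0.061, 0.0422], [0.6431, -0.0393, 0.0439]]
block 830 [ 0.50686    -0.03765709  0.07205103]
```

View pics/w6b.png

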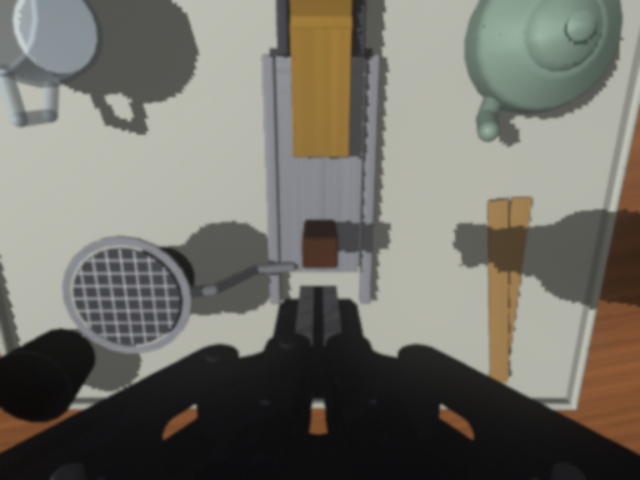

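The wing now lies level (brass z 0.039–0.044, shut height 0.043). The stand is flat at home, the strainer is over the cup at (125,295), and the other things stand untouched. Handing in.

```bash
python3 -c "
from rig import job
print(job.sign_off())"
```

```text
the job is handed in; nothing more can be done
None
```

I slid the stand home against the catch's stop and snapped the seesaw shut over it, then handed the job in at about 22.5 s of the 58 s. The hand-in gives no verdict.

- **Sliding home:** the foot travelled about 58 mm and butted against the stop. The arm's position froze and the measured force rose from about 2.5 N of drag to 8 N. Where it stopped agreed with the seen wing edge to within 2 mm, and puts the catch about 12 mm beyond its middle setting.
- **Pressing the catch:** it took about 10 N to start, falling to zero as it snapped over.
- **Last checks:** the wing lay level with its top at z of about 0.042 m, against 0.043 m for shut. The grip block stood where I released it, to within about 2 mm, with its top at z of about 0.072 m, so the stand was flat. The arm was clear and reading no contact force, and the things in the last wrist view (not all of them) stood where they were.
- **What went wrong on the way:** early in the slide I pressed the stand down with up to 19 N on the tray, so it stuck. I lifted to relieve that, then unintentionally carried it just off the tray for about 27 mm. I noticed this from the weight on the wrist, set it down and slid it the rest of the way. The 19 N was against the tray, not the catch.

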